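# Seat a capacitor in the V-stop of a soldering holder

### The job

Take the blue capacitor out of the yellow tray, stand it on the aluminium holder plate with its terminals up, and push it gently into the red V until it sits centred and touches both faces; press it home for a moment, then let go and leave it standing there. The V-stop is only hand-tight, so do not shove it out of its setting, and leave the other things on the bench where they are.

Things in the scene. Friction and masses are not known exactly. Their poses are not given: they have to be found in the camera images.
- capacitor: blue upright cylinder, 36 mm diameter, 60 mm tall (two brass terminals stand 4 mm higher on top), about 0.11 kg; origin at the centre of its underside, z up along its axis. Starts standing in the tray. Its sides may be gripped.
- holder: fixed aluminium plate, 250 mm (x) by 130 mm (y) by 10 mm thick; origin at the centre of its underside, its top 10 mm above. A red V-stop with a dark block and black knob behind it stands on the +x half, opening toward -x. The plate is bare from x = -125 mm to the mouth of the V. Sliding the capacitor over it takes about 1 N.
- slot_near (a point): point on the plate's top at plate x = +15 mm, y = 0 (axes as the plate's): the nearest possible axis of a seated capacitor. The stop is set anywhere in its slot, so the true seat lies 0 to 30 mm from here toward plate +x, at y = 0. Where is not measured: it must be felt or seen. The stop gives way toward +x at about 14 N of push.
- slot_far (a point): point on the plate's top at plate x = +45 mm, y = 0: the farthest possible seat. The V: two upright red faces 40 mm high, 50 mm long, 90 degrees apart, each 45 degrees to x; mouth 60 mm wide, 5 mm to the -x side of the seat; block and knob reach 71 mm past the seat, 53 mm high. Friction is about 0.6, so a part that meets one face first can stick there until eased sideways.
- tray: fixed yellow open tray, 180 mm (x) by 120 mm (y), walls 25 mm high and 4 mm thick; origin at the centre of its underside, inner floor 4 mm above it. The capacitor stands near its -x end.
- spare: small black capacitor, 25 mm diameter, 40 mm tall, loose, standing near the +x end of the tray; origin at the centre of its underside. To be left alone.
- spool: loose spool of solder, 54 mm diameter, 40 mm tall, standing on the bench; origin at the centre of its underside. To be left alone.
- flux: loose small jar with a red cap, 44 mm diameter, 45 mm tall; origin at the centre of its underside. To be left alone.
- cleaner: loose black tin with a brass wool top, 64 mm diameter, about 58 mm tall; origin at the centre of its underside. To be left alone.
- driver: loose orange-handled screwdriver, 190 mm long, lying on the far side of the bench; origin near its middle, x along it toward the tip. To be left alone.
- brush: loose flat brush, 160 mm long, lying on the bench near the robot's left; origin near its middle, x along it toward the bristles. To be left alone.

How it is judged:
By the outcome, as a careful person would: the job done as asked, in the order asked, and still so for the second after the job is handed in, with the robot touching nothing.
It also fails if it takes over 67 s, if anything falls off the work surface, if the arm or the gripper's body presses on something with over 40 N, if the wrist force passes 120 N, or if a joint passes its speed limit or range.

### The arm

A 7-joint arm with a two-finger parallel gripper is mounted at the origin on the work surface. World frame = base frame: x ahead of the robot, y to its left, z up, the work surface at z = 0. Lengths are in m, angles in rad, forces in N, time in s.
With the tool pointing down it reaches from about 0.425 to 0.95 m from the base axis. Payload 4.7 kg.
Tool frame: the origin (TCP) lies between the finger pads; the fingertips stand 22 mm ahead of it and the grasp point (between the pads) lies 3 mm ahead of it (tcp_to_tips is the distance from the TCP to the fingertips, in m); z points along the fingers, y is the direction in which the jaws open and shut (so a half turn about z gives the same grasp; the last joint's range is limited). The gripper opens to 85 mm and grips with 20 to 120 N. Pads are 22 mm wide; open, the fingers measure 114 mm over their backs; the gripper's body (76 mm by 85 mm) begins 54 mm behind the grasp point. The pads swing forward as they close: fully open they stand 13 mm farther back than shut.
Start: joints at [-1.358, 0.469, -0.049, 1.532, 0.024, 1.141, -0.082], TCP at [0.162, 0.655, 0.253] pointing down, gripper open.
Joint ranges: [-2.59, 2.59], [-0.33, 1.99], [-1.39, 1.29], [0.1, 2.45], [-1.04, 4.18], [0.21, 1.99], [-2.66, 2.66]. Speed limits (rad/s): [2.57, 2.57, 3.14, 3.14, 3.14, 3.14, 3.14].

### API

Orientations are given as a unit quaternion [w, x, y, z].
In Python, from rig import * gives the robot as it stands.
- The arm moves only by the tool arm_command, never from a script. Its argument "commands" is one flat list of numbers, 7 for each row, row after row: the shift along the tool's x, y, z in m, then the turn, a rotation vector about the tool's x, y, z in rad, then the closure in counts, from 0 (fully open) to 255 (shut). A call has 1 to 20 rows; each row is the pose to reach, as a shift and turn from the pose commanded when the call began, along the tool's axes at that moment; what a row does not reach only later rows make up. A row lasts 1/12 s, in which the tool goes at most 41.7 mm and 7.16 degrees, less where a joint would pass 70% of its speed; a pose out of reach is approached as far as the arm can. A call with a gripper value outside its range is refused whole. The fingers move at their own pace and stop on an object; "force" is the grip in N (left out, the last holds). Time passes only in rows, so rows that repeat a pose let the fingers close. It gives the time, the measured TCP pose, the force and the opening at its end, in the units of the state.
- read_state(): the state, without advancing time (a new reading comes with each control period).
- get_image(name): name is "scene" or "top" or "wrist"; returns a dict with "img" (420x560x3 uint8, red, green, blue), "range_z" (420x560 float32, m along the optical axis (not along the pixel's ray), 0 where there is no reading), "K" (3x3 intrinsics, pixels), "rvec" (rotation vector, rad) and "tvec" (3), from world to camera coordinates, as OpenCV has them; the wrist camera has in their place "tool_from_camera" (4x4, takes a point from camera to tool coordinates, whose origin is the TCP and whose axes are the flange's). Camera axes: x right, y down, z forward; pixel columns grow to the right and rows downward; lengths in m; the calibration is good to about 2 mm. The wrist camera is an equidistant fisheye: a pixel r from the principal point sees the ray r / f radians off the axis. A picture is of the moment at which its call begins: read the wrist's pose just before it.
- job_done(): hands the job in, once; it reports no verdict.
Trained networks look in a picture, given as the dict that the camera call returned (one of the last four; its "shot" number tells which), for a name from the list of things; names that differ only in an ending like _2 or _b are one class to them, and where a whole thing is asked for, a point or a joint stands for the part that bears it (a point fixed in the world has none). Each returns a list of dicts, best first, with "conf" (0 to 1); they miss things now and then, are a little off and sometimes report something else, mostly with a low value. They report only what shows in the picture. A call takes as long as a camera call.
- spot_in(label, picture): "bbox" ([left, top, right, bottom] in pixels, round what is visible of it).
The state is a dict: "time_s": time; "q": joint angles; "qvel": joint speeds; "joint_torque": joint torques, N m; "position": TCP position; "eef_rot": TCP orientation; "wrist_force": force on the tool from outside, world axes, zero at the start; "ft_torque": the same for the moment, N m; "finger_gap": finger opening in m.
Only numpy, scipy, OpenCV 4.12 (cv2) and the standard library are available. Lean on these libraries where they do the work, as an engineer would, in place of code of your own. Each camera call takes 0.05 s, during which the arm holds its last target. There are 200 camera calls.

## Working session

There is one attempt and no reset: what is moved stays moved. The work goes in short steps, Python scripts to look and compute and a tool call to move; the robot and the scene stay as the last step left them, time stands still between calls to the robot, and variables do not carry over. Pictures are saved under pics/ and viewed, about 8 in all and at most 12, crops included, and the job is handed in when it is done.

Besides the shell and the picture viewer there is one more tool, called by a JSON object that holds its "name" and its "arguments". arm_command: Moves the arm, as the interface text tells. Its arguments: {"type":"object","properties":{"commands":{"type":"array"},"force":{"type":"number"}},"required":["commands"]}

```bash
ls; mkdir -p pics; cat > h.py <<'E'
from rig import *
import numpy as np, cv2
from scipy.spatial.transform import Rotation as R
def world(p):
    K=p["K"];z=p["range_z"];v,u=np.mgrid[:z.shape[0],:z.shape[1]]
    c=np.stack([(u-K[0,2])/K[0,0]*z,(v-K[1,2])/K[1,1]*z,z],-1)
    M=cv2.Rodrigues(np.array(p["rvec"],float))[0];t=np.array(p["tvec"],float).ravel()
    w=(c-t)@M; w[z<=0]=np.nan
    return w
def save(p,n): cv2.imwrite("pics/"+n,p["img"][...,::-1])
E
python3 - <<'E'
from h import *
s=read_state();print(s)
for n in("top","scene"):
    p=get_image(n);save(p,n+"0.png");w=world(p);np.savez(n+"0.npz",w=w,img=p["img"])
    for l in("capacitor","holder","tray","spare","spool","flux","cleaner"):
        for d in spot_in(l,p)[:1]:
            b=np.round(d["bbox"]).astype(int);q=w[b[1]:b[3],b[0]:b[2]].reshape(-1,3)
            print(n,l,round(d["conf"],2),b,np.nanmedian(q,0).round(3))
E
```

```text
pics
{'time_s': 0.0, 'q': array([-1.35790885,  0.46947116, -0.0485784 ,  1.53371172,  0.02405454,
        1.14097491, -0.08229275]), 'qvel': array([-4.99792320e-04, -6.89354836e-05,  3.53878064e-04, -1.22175474e-03,
       -2.36214384e-03, -5.65437932e-04,  1.02240380e-03]), 'joint_torque': array([ 1.25708957e-04, -5.10305250e+01, -4.69402748e-02, -2.37718302e+01,
        1.05508271e-02,  7.69740203e-03,  4.97420729e-06]), 'position': array([0.16147694, 0.65484037, 0.25223373]), 'eef_rot': array([-1.00318897e-04,  1.20596669e-01,  9.92701094e-01, -9.85770207e-04]), 'wrist_force': array([-0.97644636, -0.6633606 , -0.23147016]), 'ft_torque': array([-0.02912845, -0.01398283,  0.03194611]), 'finger_gap': 0.0854134621345188}
top capacitor 0.65 [383 220 405 238] [ 0.483 -0.294  0.039]
top holder 0.63 [208 148 284 247] [0.572 0.076 0.009]
top tray 0.63 [349 181 417 258] [ 0.517 -0.277  0.004]
top spool 0.85 [110 240 136 266] [0.422 0.378 0.038]
top flux 0.83 [116 186 135 205] [0.568 0.382 0.038]
top cleaner 0.84 [440 156 464 180] [ 0.644 -0.451  0.037]
scene capacitor 0.94 [164 236 185 270] [ 0.493 -0.298  0.031]
scene holder 0.8 [269 176 368 245] [0.588 0.049 0.004]
scene tray 0.67 [141 229 244 301] [ 0.514 -0.277  0.004]
scene spare 0.5 [210 260 224 282] [ 0.586 -0.264  0.026]
scene flux 0.51 [374 143 396 163] [0.572 0.388 0.014]
scene cleaner 0.75 [140 330 181 375] [ 0.669 -0.462  0.032]
```

```bash
python3 - <<'E'
from h import *
a=cv2.imread("pics/top0.png")[120:290,190:440];cv2.imwrite("pics/a.png",cv2.resize(a,None,fx=3.2,fy=3.2,interpolation=cv2.INTER_CUBIC))
d=np.load("top0.npz");w=d["w"];img=d["img"].astype(int)
r,g,b=img[...,0],img[...,1],img[...,2]
# holder plate: z 5..14mm region
m=(w[...,2]>.005)&(w[...,2]<.015)
m[:, :200]=0;m[:,300:]=0;m[:140]=0;m[255:]=0
n,l,st,c=cv2.connectedComponentsWithStats(m.astype(np.uint8));i=1+st[1:,4].argmax()
hi=(w[...,2]>.006);hi[:, :200]=0;hi[:,300:]=0;hi[:140]=0;hi[255:]=0
n,l,st,c=cv2.connectedComponentsWithStats(hi.astype(np.uint8));i=1+st[1:,4].argmax()
P=w[l==i];P2=P[P[:,2]<.016][:,:2]
print("plate",cv2.minAreaRect((P2*1000).astype(np.float32)))
red=(r>120)&(g<70)&(b<70)&(l==i);Q=w[red];print("red",red.sum(),np.nanmean(Q,0),np.nanpercentile(Q,[2,98],axis=0))
Q=P[P[:,2]>.03];print("block",Q.mean(0),np.percentile(Q,[2,98],axis=0))
# tray
yel=(r>130)&(g>100)&(b<90);yel[:,:330]=0;yel[:,430:]=0
print("tray",cv2.minAreaRect((w[yel&(w[...,2]>.015)][:,:2]*1000).astype(np.float32)))
s=w[210:250,370:420].reshape(-1,3);s=s[s[:,2]>.05];print("cap",len(s),s.mean(0),s.min(0),s.max(0),cv2.minEnclosingCircle((s[:,:2]*1000).astype(np.float32)))
E
```

```text
plate ((578.18505859375, 71.11004638671875), (132.8513946533203, 252.53598022460938), 74.29973602294922)
red 117 [0.63046382 0.05511242 0.05001348] [[0.60610295 0.03237494 0.04178796]
 [0.64787846 0.08856068 0.0547357 ]]
block [0.64724551 0.05208664 0.05099243] [[0.60636282 0.02544043 0.03372768]
 [0.68273557 0.09114685 0.06523221]]
tray ((652.5641479492188, -240.68283081054688), (459.427490234375, 120.16710662841797), 13.977767944335938)
cap 183 [ 0.48294309 -0.29443105  0.06478963] [ 0.46654514 -0.31294849  0.0504842 ] [ 0.50175863 -0.27833253  0.07202594] ((483.68243408203125, -296.02362060546875), 18.67245864868164)
```

View pics/a.png

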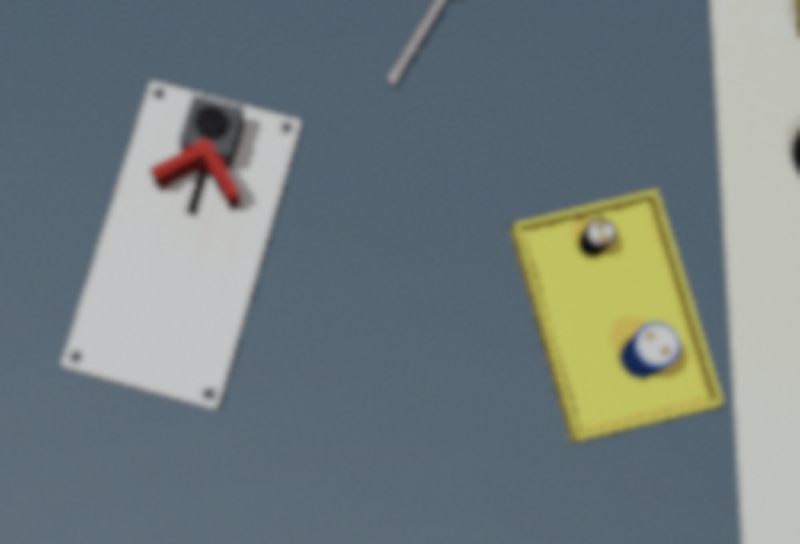

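View pics/scene0.png

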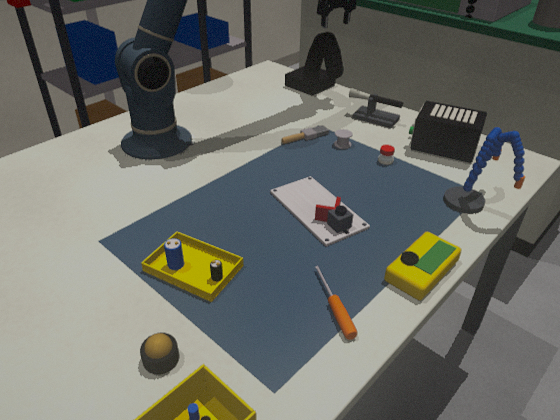

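Top view shows the plate (yaw about −16°) with the red V at its far end (apex near crop 205,148) and the capacitor at crop (655,345) in the tray. The scene view confirms both stand upright with clear space around them. I'll move over the plate for a wrist view.

```bash
cat >> h.py <<'E'
def rel(pos,yaw):
    """shift+rotvec in tool axes to TCP pos, tool down with tool x at plate-like -x direction of yaw (deg)"""
    s=read_state();q=s["eef_rot"];C=R.from_quat([q[1],q[2],q[3],q[0]])
    a=np.radians(yaw);X=np.array([-np.cos(a),-np.sin(a),0]);Z=np.array([0,0,-1.]);T=R.from_matrix(np.c_[X,np.cross(Z,X),Z])
    print("t",round(s["time_s"],2),"pos",s["position"].round(4),"shift",C.inv().apply(np.array(pos)-s["position"]).round(4),"rot",(C.inv()*T).as_rotvec().round(4),"F",s["wrist_force"].round(1))
E
python3 - <<'E'
from h import *
rel([.54,.08,.25],-15.7)
p=get_image("wrist");print(p["tool_from_camera"],p["K"],p["range_z"].max())
E
```

```text
t 0.8 pos [0.1616 0.6554 0.2533] shift [-0.5052 -0.468   0.0033] rot [ 0.0001 -0.0001  0.0322] F [-0.1  0.3 -0.2]
[[ 1.04076649e-04 -9.65343310e-01 -2.60983299e-01  6.62188140e-02]
 [ 9.99999992e-01  8.24199037e-05  9.39261068e-05  5.22462560e-05]
 [-6.91607205e-05 -2.60983307e-01  9.65343311e-01 -1.20681724e-01]
 [ 0.00000000e+00  0.00000000e+00  0.00000000e+00  1.00000000e+00]] [[325.1922621    0.         278.91150692]
 [  0.         325.1922621  208.07080999]
 [  0.           0.           1.        ]] 1.3974918
```

{"name": "arm_command", "arguments": {"commands": [-0.505, -0.468, 0.003, 0, 0, 0.032, 0, -0.505, -0.468, 0.003, 0, 0, 0.032, 0, -0.505, -0.468, 0.003, 0, 0, 0.032, 0, -0.505, -0.468, 0.003, 0, 0, 0.032, 0, -0.505, -0.468, 0.003, 0, 0, 0.032, 0, -0.505, -0.468, 0.003, 0, 0, 0.032, 0, -0.505, -0.468, 0.003, 0, 0, 0.032, 0, -0.505, -0.468, 0.003, 0, 0, 0.032, 0, -0.505, -0.468, 0.003, 0, 0, 0.032, 0, -0.505, -0.468, 0.003, 0, 0, 0.032, 0, -0.505, -0.468, 0.003, 0, 0, 0.032, 0, -0.505, -0.468, 0.003, 0, 0, 0.032, 0, -0.505, -0.468, 0.003, 0, 0, 0.032, 0, -0.505, -0.468, 0.003, 0, 0, 0.032, 0, -0.505, -0.468, 0.003, 0, 0, 0.032, 0, -0.505, -0.468, 0.003, 0, 0, 0.032, 0, -0.505, -0.468, 0.003, 0, 0, 0.032, 0, -0.505, -0.468, 0.003, 0, 0, 0.032, 0, -0.505, -0.468, 0.003, 0, 0, 0.032, 0, -0.505, -0.468, 0.003, 0, 0, 0.032, 0]}}

```text
time_s: 2.52
position: [0.5394, 0.0811, 0.2502]
eef_rot: [-0.0, 0.136, 0.991, 0.0]
wrist_force: [-0.4, 0.4, 0.2]
finger_gap: 0.0848
```

```bash
cat >> h.py <<'E'
def wristw():
    """world points per pixel of wrist image (equidistant fisheye), with picture"""
    s=read_state();p=get_image("wrist");K=p["K"];z=p["range_z"];v,u=np.mgrid[:z.shape[0],:z.shape[1]]
    dx=u-K[0,2];dy=v-K[1,2];r=np.hypot(dx,dy)+1e-9;th=r/K[0,0];k=z*np.tan(th)/r
    c=np.stack([dx*k,dy*k,z],-1);T=np.array(p["tool_from_camera"]);c=c@T[:3,:3].T+T[:3,3]
    q=s["eef_rot"];w=c@R.from_quat([q[1],q[2],q[3],q[0]]).as_matrix().T+s["position"];w[z<=0]=np.nan
    return p,w
E
python3 - <<'E'
from h import *
rel([.54,.08,.25],-15.7)
p,w=wristw();save(p,"w1.png");np.savez("w1.npz",w=w,img=p["img"])
img=p["img"].astype(int);r,g,b=img[...,0],img[...,1],img[...,2]
m=(w[...,2]>.006)&(w[...,2]<.014)&(np.abs(w[...,0]-.578)<.17)&(np.abs(w[...,1]-.07)<.14)
rc=cv2.minAreaRect((w[m][:,:2]*1000).astype(np.float32));print("plate",rc,np.median(w[m][:,2]))
a=np.radians(rc[2]-90 if rc[2]>45 else rc[2]);c=np.array(rc[0])/1000
red=(r>100)&(g<80)&(b<80)&(w[...,2]>.044)&(w[...,2]<.056)
d=w[red][:,:2]-c;px=d@[np.cos(a),np.sin(a)];py=d@[-np.sin(a),np.cos(a)]
print("yaw",np.degrees(a),red.sum(),"red plate x",np.percentile(px,[1,50,99]),"y",np.percentile(py,[1,50,99]))
# inner edge: min px per |y| bin
for y in np.arange(-.036,.037,.004):
    k=abs(py-y)<.002
    if k.sum()>4: print(round(y,3),k.sum(),np.percentile(px[k],[3,97]).round(4), "seat:",round(np.percentile(px[k],3)+abs(y)-.02546,4))
E
```

```text
t 2.52 pos [0.5394 0.0811 0.2502] shift [-0.0009 -0.0009  0.0002] rot [ 0.0006 -0.0008  0.0013] F [-0.4  0.4  0.2]
plate ((579.5885009765625, 72.56028747558594), (131.09030151367188, 250.0221710205078), 74.51402282714844) 0.010115114964242097
yaw -15.485977172851562 711 red plate x [0.03488538 0.05273611 0.07345423] y [-0.03385607 -0.00023486  0.0343556 ]
-0.036 7 [0.0378 0.0409] seat: 0.0483
-0.032 33 [0.0347 0.0443] seat: 0.0412
-0.028 45 [0.0348 0.0484] seat: 0.0374
-0.024 42 [0.0391 0.0527] seat: 0.0376
-0.02 39 [0.0429 0.0565] seat: 0.0374
-0.016 45 [0.0469 0.0601] seat: 0.0374
-0.012 48 [0.0516 0.0667] seat: 0.0381
-0.008 35 [0.0557 0.0693] seat: 0.0382
-0.004 48 [0.0589 0.0738] seat: 0.0374
-0.0 40 [0.0621 0.074 ] seat: 0.0367
0.004 36 [0.0595 0.0739] seat: 0.038
0.008 46 [0.0552 0.0691] seat: 0.0378
0.012 40 [0.0506 0.0653] seat: 0.0371
0.016 42 [0.0481 0.0618] seat: 0.0386
0.02 44 [0.0428 0.057 ] seat: 0.0374
0.024 40 [0.0394 0.0517] seat: 0.0379
0.028 37 [0.0348 0.0488] seat: 0.0374
0.032 34 [0.0349 0.0451] seat: 0.0415
0.036 10 [0.0377 0.0421] seat: 0.0482
```

View pics/w1.png

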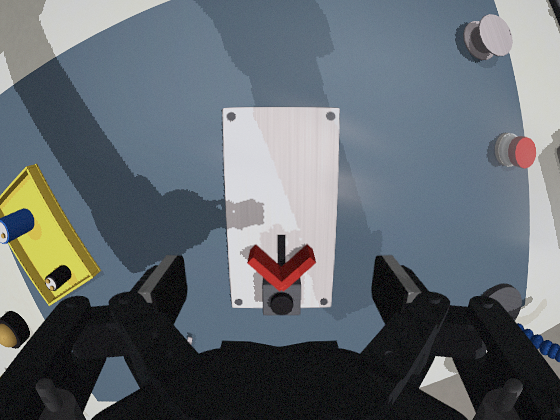

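The wrist view shows the V at pixel (281,265), symmetric about the plate's centreline, with the seat at about plate x = 38–39 mm. The capacitor and spare are in the tray at left (15,227). Now to the capacitor.

```bash
python3 - <<'E'
from h import *
rel([.470,-.292,.19],-15.5)
E
```

```text
t 2.57 pos [0.5392 0.0817 0.2502] shift [-0.0335 -0.3786  0.0599] rot [ 0.0007 -0.0008 -0.0008] F [-0.2 -0.5  0.8]
```

{"name": "arm_command", "arguments": {"commands": [-0.034, -0.379, 0.06, 0, 0, 0, 0, -0.034, -0.379, 0.06, 0, 0, 0, 0, -0.034, -0.379, 0.06, 0, 0, 0, 0, -0.034, -0.379, 0.06, 0, 0, 0, 0, -0.034, -0.379, 0.06, 0, 0, 0, 0, -0.034, -0.379, 0.06, 0, 0, 0, 0, -0.034, -0.379, 0.06, 0, 0, 0, 0, -0.034, -0.379, 0.06, 0, 0, 0, 0, -0.034, -0.379, 0.06, 0, 0, 0, 0, -0.034, -0.379, 0.06, 0, 0, 0, 0, -0.034, -0.379, 0.06, 0, 0, 0, 0, -0.034, -0.379, 0.06, 0, 0, 0, 0, -0.034, -0.379, 0.06, 0, 0, 0, 0]}}

```text
time_s: 3.65
position: [0.4712, -0.2914, 0.1902]
eef_rot: [0.0, 0.135, 0.991, 0.001]
wrist_force: [-0.3, 0.8, -0.1]
finger_gap: 0.0853
```

```bash
python3 - <<'E'
from h import *
p,w=wristw();save(p,"w2.png")
near=np.hypot(w[...,0]-.4835,w[...,1]+.2955)<.035
t=near&(w[...,2]>.056)
s=w[t];print(len(s),s.mean(0),np.percentile(s[:,2],[5,50,98]),cv2.minEnclosingCircle((s[:,:2]*1000).astype(np.float32)))
t=near&(w[...,2]>.03);s=w[t];print(cv2.minEnclosingCircle((s[:,:2]*1000).astype(np.float32)))
rel([.4835,-.2955,.08],-15.5)
E
```

```text
11615 [ 0.46209542 -0.28963577  0.23286197] [0.06445018 0.25538378 0.27122779] ((473.6620788574219, -292.7516784667969), 29.203466415405273)
((473.6620788574219, -292.7516784667969), 29.203466415405273)
t 3.7 pos [ 0.4713 -0.2914  0.1903] shift [-0.0128 -0.0009  0.1103] rot [0.0015 0.0001 0.001 ] F [ 0.2  0.6 -0.8]
```

View pics/w2.png

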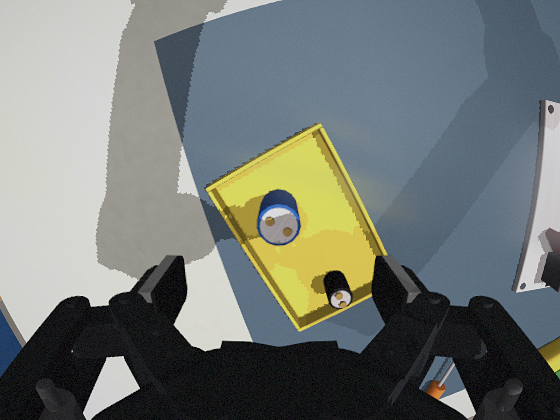

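```bash
python3 - <<'E'
from h import *
p,w=wristw()
near=np.hypot(w[...,0]-.4835,w[...,1]+.2955)<.035
t=near&(w[...,2]>.058)&(w[...,2]<.075);s=w[t];c,r=cv2.minEnclosingCircle((s[:,:2]*1000).astype(np.float32));print(len(s),s.mean(0),np.percentile(s[:,2],[5,50,98]),c,r)
for z in(.068,): rel([c[0]/1000,c[1]/1000,z],-15.5)
E
```

```text
1473 [ 0.4838004  -0.29550954  0.06478989] [0.06256776 0.06477902 0.06866044] (485.29327392578125, -295.88360595703125) 17.871870040893555
t 3.75 pos [ 0.4712 -0.2915  0.1904] shift [-0.0147 -0.0006  0.1224] rot [0.0012 0.0002 0.001 ] F [ 0.4  0.1 -0.2]
```

The image shows the capacitor at (279,222) and the spare at (340,298), clear of the finger paths. Descending to grip the upper part.

{"name": "arm_command", "arguments": {"commands": [-0.015, -0.0005, 0.06, 0.001, 0, 0.001, 0, -0.015, -0.0005, 0.09, 0.001, 0, 0.001, 0, -0.015, -0.0005, 0.11, 0.001, 0, 0.001, 0, -0.015, -0.0005, 0.122, 0.001, 0, 0.001, 0, -0.015, -0.0005, 0.122, 0.001, 0, 0.001, 0, -0.015, -0.0005, 0.122, 0.001, 0, 0.001, 255, -0.015, -0.0005, 0.122, 0.001, 0, 0.001, 255, -0.015, -0.0005, 0.122, 0.001, 0, 0.001, 255, -0.015, -0.0005, 0.122, 0.001, 0, 0.001, 255, -0.015, -0.0005, 0.122, 0.001, 0, 0.001, 255, -0.015, -0.0005, 0.122, 0.001, 0, 0.001, 255, -0.015, -0.0005, 0.122, 0.001, 0, 0.001, 255, -0.015, -0.0005, 0.122, 0.001, 0, 0.001, 255, -0.015, -0.0005, 0.122, 0.001, 0, 0.001, 255, -0.015, -0.0005, 0.122, 0.001, 0, 0.001, 255], "force": 40}}

```text
time_s: 5.0
position: [0.4856, -0.2989, 0.0701]
eef_rot: [0.002, 0.137, 0.991, -0.001]
wrist_force: [-0.1, 0.3, 6.5]
finger_gap: 0.0348
```

```bash
python3 - <<'E'
from h import *
s=read_state();print(s["finger_gap"],s["wrist_force"])
rel([.485,-.2957,.15],-15.5)
E
```

```text
0.03482371210900086 [-0.07974592  0.33461911  6.54931558]
t 5.0 pos [ 0.4856 -0.2989  0.0701] shift [ 0.0012  0.0029 -0.0799] rot [-0.0008  0.0033 -0.0042] F [-0.1  0.3  6.5]
```

{"name": "arm_command", "arguments": {"commands": [0, 0, -0.02, 0, 0, 0, 255, 0, 0, -0.05, 0, 0, 0, 255, 0, 0, -0.08, 0, 0, 0, 255, 0, 0, -0.09, 0, 0, 0, 255, 0, 0, -0.09, 0, 0, 0, 255, 0, 0, -0.09, 0, 0, 0, 255]}}

```text
time_s: 5.5
position: [0.4842, -0.2981, 0.1582]
eef_rot: [0.0, 0.137, 0.991, -0.0]
wrist_force: [-0.3, 0.3, -2.0]
finger_gap: 0.0343
```

```bash
python3 - <<'E'
from h import *
c=np.array([.5796,.0726]);a=np.radians(-15.5);t=c+.0*np.array([np.cos(a),np.sin(a)])
rel([*t,.15],-15.5)
p,w=wristw();save(p,"w3.png");s=read_state();print(s["finger_gap"])
m=(np.hypot(w[...,0]-s["position"][0],w[...,1]-s["position"][1])<.035)
img=p["img"].astype(int);b=(img[...,2]>img[...,0]+40)&m;print("blue low z",np.nanpercentile(w[b][:,2],[1,10,50,90,99]),b.sum(), "tcp",s["position"])
E
```

```text
t 5.5 pos [ 0.4842 -0.2981  0.1582] shift [0.0087 0.3827 0.0079] rot [-0.0005  0.0003 -0.004 ] F [-0.3  0.3 -2. ]
0.03403378519628519
blue low z [0.09713648 0.10917812 0.1437129  0.15309383 0.15421952] 3103 tcp [ 0.48366258 -0.29770391  0.15709264]
```

View pics/w3.png

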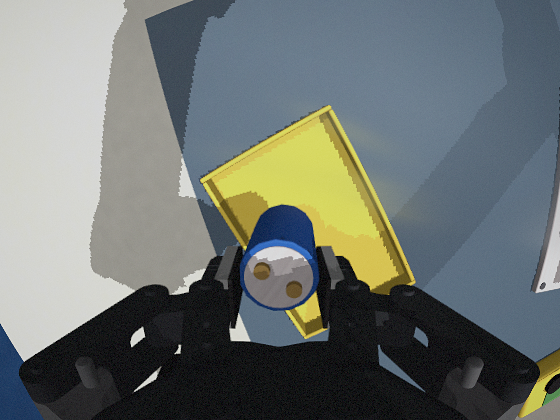

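The capacitor is held between the pads at (280,270). Carrying it to plate x = 0.

{"name": "arm_command", "arguments": {"commands": [0.004, 0.13, 0.004, 0, 0, -0.004, 255, 0.009, 0.383, 0.008, 0, 0, -0.004, 255, 0.009, 0.383, 0.008, 0, 0, -0.004, 255, 0.009, 0.383, 0.008, 0, 0, -0.004, 255, 0.009, 0.383, 0.008, 0, 0, -0.004, 255, 0.009, 0.383, 0.008, 0, 0, -0.004, 255, 0.009, 0.383, 0.008, 0, 0, -0.004, 255, 0.009, 0.383, 0.008, 0, 0, -0.004, 255, 0.009, 0.383, 0.008, 0, 0, -0.004, 255, 0.009, 0.383, 0.008, 0, 0, -0.004, 255, 0.009, 0.383, 0.008, 0, 0, -0.004, 255, 0.009, 0.383, 0.008, 0, 0, -0.004, 255, 0.009, 0.383, 0.008, 0, 0, -0.004, 255, 0.009, 0.383, 0.008, 0, 0, -0.004, 255]}}

```text
time_s: 6.72
position: [0.579, 0.0702, 0.1493]
eef_rot: [-0.001, 0.137, 0.991, -0.001]
wrist_force: [-1.0, -0.6, -0.9]
finger_gap: 0.0347
```

```bash
cat >> h.py <<'E'
a=np.radians(-15.49);c0=np.array([.5796,.0726])
def plate(xy): d=np.asarray(xy)[...,:2]-c0;return np.stack([d@[np.cos(a),np.sin(a)],d@[-np.sin(a),np.cos(a)]],-1)
def cap(w,img,ztop):
    """top disc of the blue capacitor near a given top height: centre in plate coords, plane tilt (deg about plate axes)"""
    m=(abs(w[...,2]-ztop)<.005)&(np.ptp(img.astype(int),axis=-1)<400)
    pl=plate(w);m&=(abs(pl[...,0])<.09)&(abs(pl[...,1])<.03)
    im=img.astype(int);bright=(im.sum(-1)>300)
    n,l,st,cc=cv2.connectedComponentsWithStats((m&bright).astype(np.uint8));i=1+st[1:,4].argmax()
    P=w[l==i];q=pl[l==i];A=np.c_[q-q.mean(0),np.ones(len(q))];k=np.linalg.lstsq(A,P[:,2],rcond=None)[0]
    c,r=cv2.minEnclosingCircle((q*1000).astype(np.float32))
    print("top n",len(q),"z",k[2].round(4),"slopes deg",np.degrees(k[:2]).round(1),"centre mm",np.round(c,1),"r",round(r,1))
E
python3 - <<'E'
from h import *
p,w=wristw();save(p,"w4.png");s=read_state();print(s["finger_gap"],plate(s["position"]))
cap(w,p["img"],s["position"][2]-.003)
rel([*c0,.080],-15.49)
E
```

```text
0.03432352496184821 [ 0.00023334 -0.00218615]
top n 3202 z 0.1446 slopes deg [0.7 3.2] centre mm [-1.8 -2.7] r 16.9
t 6.77 pos [0.5792 0.0704 0.1495] shift [0.0002 0.0023 0.0695] rot [-0.002  -0.0007 -0.0037] F [ 0.3  0.1 -1.3]
```

{"name": "arm_command", "arguments": {"commands": [0, 0.0025, 0.035, 0, 0, -0.004, 255, 0, 0.0025, 0.058, 0, 0, -0.004, 255, 0, 0.0025, 0.07, 0, 0, -0.004, 255, 0, 0.0025, 0.072, 0, 0, -0.004, 255, 0, 0.0025, 0.073, 0, 0, -0.004, 255, 0, 0.0025, 0.074, 0, 0, -0.004, 255, 0, 0.0025, 0.074, 0, 0, -0.004, 255, 0, 0.0025, 0.074, 0, 0, -0.004, 255]}}

```text
time_s: 7.43
position: [0.581, 0.0749, 0.077]
eef_rot: [0.001, 0.133, 0.991, -0.0]
wrist_force: [0.0, 0.7, -2.1]
finger_gap: 0.0345
```

```bash
python3 - <<'E'
from h import *
p,w=wristw();s=read_state();print(s["finger_gap"],plate(s["position"]),s["position"],s["wrist_force"])
cap(w,p["img"],.07)
E
```

```text
0.03444506416033764 [0.00063039 0.00262647] [0.58090895 0.07496271 0.07684853] [ 0.92853732 -0.34797534 -1.5754151 ]
top n 3230 z 0.0726 slopes deg [1.  2.3] centre mm [-1.3  2.6] r 16.7
```

```bash
cat >> h.py <<'E'
def vee(w,img):
    """V's centreline (plate y) and seat (plate x) from the red top rim"""
    im=img.astype(int);q=plate(w);m=(im[...,0]>90)&(im[...,1]<80)&(im[...,2]<80)&(w[...,2]>.043)&(w[...,2]<.057)&(abs(q[...,0])<.1)&(abs(q[...,1])<.06)
    x,y=1000*q[m].T;u=(x+y);v=(x-y)  # arms: +y arm has x+y const, -y arm has x-y const
    print("V n",m.sum(),"y extent",np.percentile(y,[1,99]).round(1))
    inner=[np.percentile((x+s*y)[(s*y>8)&(s*y<27)],2) for s in(1,-1) if ((s*y>8)&(s*y<27)).sum()>20]
    print("inner",np.round(inner,1)); 
    if len(inner)==2: print("V y",round((inner[0]-inner[1])/2,1),"seat x",round(sum(inner)/2-25.46,1))
E
python3 - <<'E'
from h import *
d=np.load("w1.npz");vee(d["w"],d["img"])
for i in range(4):
    p,w=wristw();s=read_state();print(plate(s["position"]).round(4),s["position"].round(4),s["wrist_force"].round(1))
    cap(w,p["img"],.07);vee(w,p["img"])
save(p,"w5.png")
E
```

```text
V n 769 y extent [-34.2  34.3]
inner [63.2 62.8]
V y 0.2 seat x 37.6
[0.0005 0.0026] [0.5808 0.075  0.0767] [-0.7  0.6 -1.2]
top n 3230 z 0.0725 slopes deg [0.9 2.4] centre mm [-1.5  2.4] r 16.7
V n 675 y extent [-24.2  29.5]
inner [63.1 62.6]
V y 0.2 seat x 37.4
[0.0004 0.0026] [0.5807 0.075  0.0765] [ 0.7 -0.2 -1.2]
top n 3215 z 0.0723 slopes deg [0.9 2.4] centre mm [-1.4  2.2] r 16.9
V n 648 y extent [-24.2  29.6]
inner [63.  62.7]
V y 0.2 seat x 37.4
[0.0003 0.0026] [0.5806 0.0751 0.0764] [ 0.2 -0.1 -1.3]
top n 3235 z 0.0722 slopes deg [0.8 2.3] centre mm [-1.7  2.5] r 16.8
V n 625 y extent [-24.2  29.5]
inner [63.2 62.6]
V y 0.3 seat x 37.4
[0.0002 0.0026] [0.5805 0.0751 0.0763] [ 0.2  0.2 -1.6]
top n 3237 z 0.072 slopes deg [0.9 2.2] centre mm [-1.9  2.3] r 16.8
V n 605 y extent [-24.   29.6]
inner [63.3 62.8]
V y 0.3 seat x 37.6
```

View pics/w5.png

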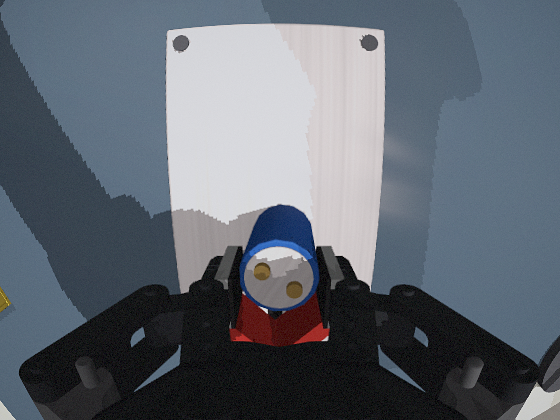

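Image: the capacitor is held at (280,270) just above the plate with the V behind it; it is about 2 mm off to +y. Correct and lower to contact.

{"name": "arm_command", "arguments": {"commands": [0, -0.002, 0.001, 0, 0, 0, 255, 0, -0.002, 0.001, 0, 0, 0, 255, 0, -0.002, 0.001, 0, 0, 0, 255, 0, -0.002, 0.002, 0, 0, 0, 255, 0, -0.002, 0.002, 0, 0, 0, 255, 0, -0.002, 0.002, 0, 0, 0, 255, 0, -0.002, 0.002, 0, 0, 0, 255, 0, -0.002, 0.002, 0, 0, 0, 255]}}

```text
time_s: 8.35
position: [0.581, 0.0741, 0.0756]
eef_rot: [0.001, 0.133, 0.991, 0.001]
wrist_force: [-1.8, 2.7, 10.0]
finger_gap: 0.0344
```

```bash
python3 - <<'E'
from h import *
for i in range(2):
    p,w=wristw();s=read_state();print(plate(s["position"]).round(4),s["position"].round(4),s["wrist_force"].round(1))
cap(w,p["img"],.07);vee(w,p["img"])
E
```

```text
[0.0009 0.0018] [0.581  0.0741 0.0756] [-1.2  3.2 10.5]
[0.0009 0.0018] [0.581  0.0741 0.0756] [-1.   3.2 10.5]
top n 3216 z 0.0713 slopes deg [0.3 2.3] centre mm [-0.9  2.4] r 17.1
V n 607 y extent [-24.7  28.8]
inner [63.1 62.6]
V y 0.2 seat x 37.4
```

{"name": "arm_command", "arguments": {"commands": [0, 0, -0.0013, 0, 0, 0, 255, 0, -0.002, -0.0013, 0, 0, 0, 255, -0.005, -0.002, -0.0013, 0, 0, 0, 255, -0.01, -0.002, -0.0013, 0, 0, 0, 255, -0.015, -0.002, -0.0013, 0, 0, 0, 255, -0.02, -0.002, -0.0013, 0, 0, 0, 255, -0.024, -0.002, -0.0013, 0, 0, 0, 255, -0.028, -0.002, -0.0013, 0, 0, 0, 255, -0.028, -0.002, -0.0013, 0, 0, 0, 255, -0.028, -0.002, -0.0013, 0, 0, 0, 255, -0.028, -0.002, -0.0013, 0, 0, 0, 255, -0.028, -0.002, -0.0013, 0, 0, 0, 255]}}

```text
time_s: 9.45
position: [0.6061, 0.0633, 0.0756]
eef_rot: [-0.0, 0.133, 0.991, -0.001]
wrist_force: [-1.0, 1.1, 7.0]
finger_gap: 0.0344
```

```bash
cat >> h.py <<'E'
def look():
    p,w=wristw();p,w=wristw();s=read_state();f=s["wrist_force"]
    print("t",round(s["time_s"],2),"tcp plate mm",(1000*plate(s["position"])).round(1),"z",s["position"][2].round(4),"F plate",(f[:2]@np.array([[np.cos(a),-np.sin(a)],[np.sin(a),np.cos(a)]])).round(1),f[2].round(1),"gap",s["finger_gap"].round(4))
    cap(w,p["img"],.07);vee(w,p["img"]);return p,w
E
python3 -c "
from h import *
look()"
```

```text
Traceback (most recent call last):
  File "h.py", line 44, in look
    print("t",round(s["time_s"],2),"tcp plate mm",(1000*plate(s["position"])).round(1),"z",s["position"][2].round(4),"F plate",(f[:2]@np.array([[np.cos(a),-np.sin(a)],[np.sin(a),np.cos(a)]])).round(1),f[2].round(1),"gap",s["finger_gap"].round(4))
                                                                                                                                                                                                                             ^^^^^^^^^^^^^^^^^^^^^
AttributeError: 'float' object has no attribute 'round'
```

```bash
sed -i 's/s\["finger_gap"\].round(4)/round(s["finger_gap"],4)/' h.py; python3 -c "
from h import *
look()"
```

```text
t 9.65 tcp plate mm [28.  -1.9] z 0.0755 F plate [-2.7  1.4] 6.6 gap 0.0344
top n 3074 z 0.0725 slopes deg [-6.1  0.7] centre mm [24.9 -1.8] r 16.6
V n 1505 y extent [-21.   18.3]
inner [63.8 65. ]
V y -0.6 seat x 38.9
```

The capacitor dragged and leans about 6° in the grip. I'll ease off, open a bit so it stands upright, shift to the centreline, and re-grip to centre it.

{"name": "arm_command", "arguments": {"commands": [0, 0, -0.001, 0, 0, 0, 255, 0, 0, -0.001, 0, 0, 0, 255, 0, 0, -0.001, 0, 0, 0, 100, 0, 0, -0.001, 0, 0, 0, 100, 0, 0, -0.001, 0, 0, 0, 100, 0, 0, -0.001, 0, 0, 0, 100, 0, 0, -0.001, 0, 0, 0, 100, 0, 0, -0.001, 0, 0, 0, 100]}}

```text
time_s: 10.32
position: [0.6063, 0.0637, 0.0762]
eef_rot: [-0.0, 0.133, 0.991, -0.001]
wrist_force: [-0.1, -0.5, -0.7]
finger_gap: 0.0523
```

```bash
python3 -c "
from h import *
p,w=look();save(p,'w6.png')"
```

```text
t 10.42 tcp plate mm [28.1 -1.4] z 0.0762 F plate [ 1.1 -0.6] 0.2 gap 0.052
top n 3894 z 0.0709 slopes deg [ 0.8 -1.3] centre mm [16.7 -1.1] r 17.2
V n 1923 y extent [-28.4  25.8]
inner [63.6 64. ]
V y -0.2 seat x 38.4
```

View pics/w6.png

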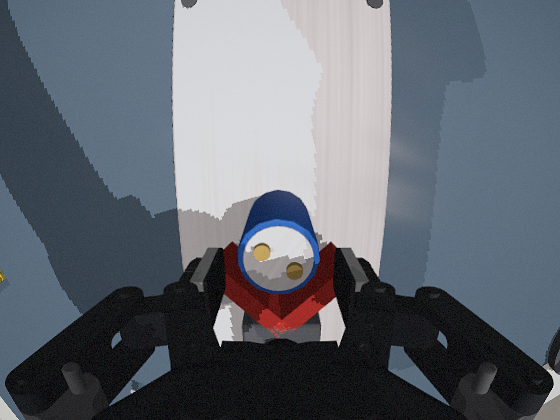

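Standing upright now at (280,255) in the image, plate (16.7, −1.1) mm, before the V's mouth. Re-grip lightly on the centreline, then release.

{"name": "arm_command", "arguments": {"commands": [0.0, 0.0014, 0, 0, 0, 0, 100, 0.005, 0.0014, 0, 0, 0, 0, 100, 0.011, 0.0014, 0, 0, 0, 0, 100, 0.011, 0.0014, 0, 0, 0, 0, 100, 0.011, 0.0014, 0, 0, 0, 0, 100, 0.011, 0.0014, 0, 0, 0, 0, 255, 0.011, 0.0014, 0, 0, 0, 0, 255, 0.011, 0.0014, 0, 0, 0, 0, 255, 0.011, 0.0014, 0, 0, 0, 0, 255, 0.011, 0.0014, 0, 0, 0, 0, 255, 0.011, 0.0014, 0, 0, 0, 0, 255], "force": 20}}

```text
time_s: 11.33
position: [0.5963, 0.0679, 0.0764]
eef_rot: [0.0, 0.133, 0.991, -0.0]
wrist_force: [-1.0, 0.1, 1.8]
finger_gap: 0.0352
```

```bash
python3 -c "
from h import *
look()"
```

```text
t 11.43 tcp plate mm [17.3 -0.1] z 0.0764 F plate [-0.6 -0.5] 2.6 gap 0.0352
top n 3074 z 0.0712 slopes deg [ 0.6 -1.6] centre mm [17.8  0.3] r 16.9
V n 1553 y extent [-21.9  22.1]
inner [63.4 63.4]
V y 0.0 seat x 37.9
```

Centred within 0.3 mm. Release, rise, go behind, and set a ~14 mm finger gap so the cylinder nests between the finger edges for the push.

{"name": "arm_command", "arguments": {"commands": [0, 0, 0, 0, 0, 0, 90, 0, 0, 0, 0, 0, 0, 90, 0, 0, 0, 0, 0, 0, 90, 0, 0, 0, 0, 0, 0, 90, 0, 0, -0.02, 0, 0, 0, 90, 0, 0, -0.05, 0, 0, 0, 90, 0, 0, -0.07, 0, 0, 0, 90, 0, 0, -0.07, 0, 0, 0, 215, 0.02, 0, -0.07, 0, 0, 0, 215, 0.055, 0, -0.07, 0, 0, 0, 215, 0.055, 0, -0.07, 0, 0, 0, 215, 0.055, 0, -0.07, 0, 0, 0, 215, 0.055, 0, -0.07, 0, 0, 0, 215, 0.055, 0, -0.07, 0, 0, 0, 215]}}

```text
time_s: 12.6
position: [0.544, 0.0823, 0.1462]
eef_rot: [0.0, 0.133, 0.991, -0.001]
wrist_force: [0.4, -0.0, 0.8]
finger_gap: 0.0137
```

```bash
python3 -c "
from h import *
look();t=c0+np.array([np.cos(a),np.sin(a)])*-.033;rel([*t,.046],-15.49)"
```

```text
t 12.7 tcp plate mm [-36.9  -0.3] z 0.1461 F plate [ 0.2 -0. ] 0.2 gap 0.0134
top n 1072 z 0.0711 slopes deg [ 0.4 -0.4] centre mm [18.6 -1.4] r 17.5
V n 528 y extent [-17.   17.1]
inner [63.8 63.1]
V y 0.3 seat x 38.0
t 12.7 pos [0.5439 0.0822 0.1461] shift [-0.0039  0.0004  0.1001] rot [-0.0011  0.0007  0.0028] F [ 0.2 -0.1  0.2]
```

{"name": "arm_command", "arguments": {"commands": [0, 0.0005, 0.035, 0, 0, 0.003, 215, 0, 0.0005, 0.07, 0, 0, 0.003, 215, 0, 0.0005, 0.09, 0, 0, 0.003, 215, 0, 0.0005, 0.1, 0, 0, 0.003, 215, -0.004, 0.0005, 0.1, 0, 0, 0.003, 215, -0.01, 0.0005, 0.1, 0, 0, 0.003, 215, -0.016, 0.0005, 0.1, 0, 0, 0.003, 215, -0.018, 0.0005, 0.1, 0, 0, 0.003, 215, -0.02, 0.0005, 0.1, 0, 0, 0.003, 215, -0.022, 0.0005, 0.1, 0, 0, 0.003, 215, -0.024, 0.0005, 0.1, 0, 0, 0.003, 215, -0.026, 0.0005, 0.1, 0, 0, 0.003, 215, -0.026, 0.0005, 0.1, 0, 0, 0.003, 215]}}

```text
time_s: 13.78
position: [0.5686, 0.076, 0.0464]
eef_rot: [0.0, 0.135, 0.991, -0.0]
wrist_force: [0.5, -0.1, -0.2]
finger_gap: 0.0133
```

```bash
python3 -c "
from h import *
p,w=look();save(p,'w7.png')"
```

```text
t 13.88 tcp plate mm [-12.    0.3] z 0.0462 F plate [-0.3  0.1] -0.2 gap 0.0134
top n 7 z 0.0662 slopes deg [-85.6  27.8] centre mm [-19.3  24.9] r 1.0Traceback (most recent call last):
  File "<string>", line 3, in <module>
    p,w=look();save(p,'w7.png')
        ~~~~^^
  File "h.py", line 45, in look
    cap(w,p["img"],.07);vee(w,p["img"]);return p,w
                        ~~~^^^^^^^^^^^^
  File "h.py", line 38, in vee
    print("V n",m.sum(),"y extent",np.percentile(y,[1,99]).round(1))
                                   ~~~~~~~~~~~~~^^^^^^^^^^
    return _quantile_unchecked(
        a, q, axis, out, overwrite_input, method, keepdims, weights)
    return _ureduce(a,
                    func=_quantile_ureduce_func,
    ...<5 lines>...
                    overwrite_input=overwrite_input,
                    method=method)
    r = func(a, **kwargs)
    result = _quantile(arr,
                       quantiles=q,
    ...<2 lines>...
                       out=out,
                       weights=wgt)
    slices_having_nans = np.isnan(arr[-1, ...])
                                  ~~~^^^^^^^^^
IndexError: index -1 is out of bounds for axis 0 with size 0
```

```bash
cat >> h.py <<'E'
def feel():
    for i in range(3): get_image("top")
    s=read_state();f=s["wrist_force"]
    print("t",round(s["time_s"],2),"tcp plate mm",(1000*plate(s["position"])).round(2),"z",s["position"][2].round(4),"F plate",(f[:2]@np.array([[np.cos(a),-np.sin(a)],[np.sin(a),np.cos(a)]])).round(1),f[2].round(1),"gap",round(s["finger_gap"],4),"M",s["ft_torque"].round(2))
def topcap(n=None):
    p=get_image("top")
    w=world(p);q=plate(w);m=(w[...,2]>.061)&(w[...,2]<.08)&(abs(q[...,0])<.09)&(abs(q[...,1])<.05)&(p["img"].astype(int).sum(-1)>330)
    print("top cam cap mm",m.sum(),(1000*q[m].mean(0)).round(1) if m.any() else None)
    if n: save(p,n)
    return p,w
E
python3 -c "
from h import *
p,w=topcap('t1.png');a_=p['img'][140:230,210:300,::-1];cv2.imwrite('pics/t1.png',cv2.resize(a_,None,fx=6,fy=6,interpolation=cv2.INTER_CUBIC))
feel()"
```

```text
top cam cap mm 0 None
t 14.08 tcp plate mm [-12.1    0.32] z 0.0462 F plate [-0.3  0.3] -0.6 gap 0.0134 M [-0.05 -0.03 -0.02]
```

{"name": "arm_command", "arguments": {"commands": [-0.002, 0, 0, 0, 0, 0, 215, -0.004, 0, 0, 0, 0, 0, 215, -0.006, 0, 0, 0, 0, 0, 215, -0.008, 0, 0, 0, 0, 0, 215, -0.01, 0, 0, 0, 0, 0, 215, -0.01, 0, 0, 0, 0, 0, 215]}}

```text
time_s: 14.58
position: [0.5783, 0.0732, 0.0462]
eef_rot: [0.0, 0.135, 0.991, -0.001]
wrist_force: [-0.9, -0.6, 0.5]
finger_gap: 0.0134
```

```bash
python3 -c "
from h import *
feel()"
```

```text
t 14.73 tcp plate mm [-1.75  0.32] z 0.0462 F plate [ 0.8 -1.1] 0.1 gap 0.0134 M [-0.04  0.08 -0.02]
```

{"name": "arm_command", "arguments": {"commands": [-0.0015, 0, 0, 0, 0, 0, 215, -0.003, 0, 0, 0, 0, 0, 215, -0.0045, 0, 0, 0, 0, 0, 215, -0.006, 0, 0, 0, 0, 0, 215, -0.0075, 0, 0, 0, 0, 0, 215, -0.008, 0, 0, 0, 0, 0, 215, -0.008, 0, 0, 0, 0, 0, 215]}}

```text
time_s: 15.32
position: [0.5858, 0.0713, 0.0462]
eef_rot: [0.0, 0.134, 0.991, -0.0]
wrist_force: [0.1, -1.1, -0.1]
finger_gap: 0.0136
```

```bash
python3 -c "
from h import *
feel();p=get_image('scene');save(p,'s2f.png');a_=p['img'][160:260,260:380,::-1];cv2.imwrite('pics/s2.png',cv2.resize(a_,None,fx=6,fy=6,interpolation=cv2.INTER_CUBIC))"
```

```text
t 15.47 tcp plate mm [6.23 0.38] z 0.0462 F plate [-0.5 -0.5] -0.3 gap 0.0131 M [-0.05  0.09 -0.04]
```

View pics/s2.png

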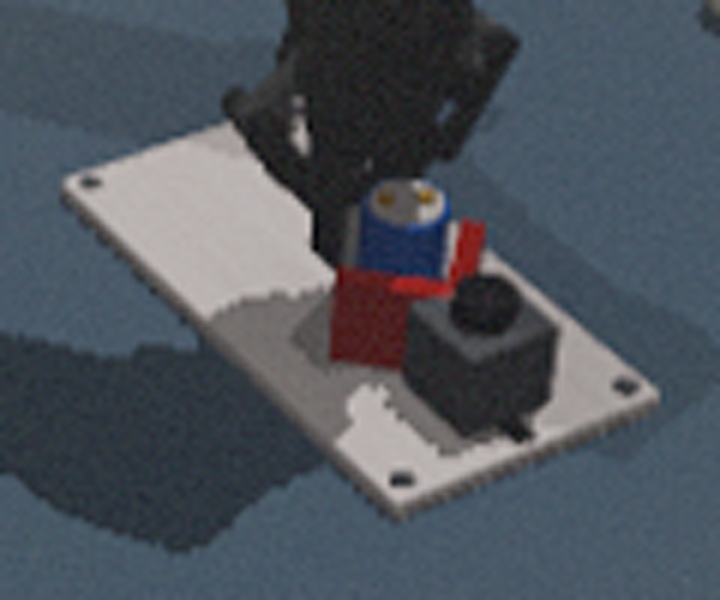

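The capacitor is upright at (405,225), pushed into the V's mouth with the fingers behind. Now feeling forward in small steps.

{"name": "arm_command", "arguments": {"commands": [-0.0006, 0, 0, 0, 0, 0, 215, -0.0012, 0, 0, 0, 0, 0, 215, -0.0018, 0, 0, 0, 0, 0, 215, -0.002, 0, 0, 0, 0, 0, 215, -0.002, 0, 0, 0, 0, 0, 215]}}

```text
time_s: 15.93
position: [0.5875, 0.0708, 0.0462]
eef_rot: [-0.0, 0.134, 0.991, -0.0]
wrist_force: [-1.4, 0.4, 1.0]
finger_gap: 0.0131
```

```bash
python3 -c "
from h import *
feel()"
```

```text
t 16.08 tcp plate mm [8.07 0.35] z 0.0462 F plate [-2. -1.] 1.1 gap 0.0133 M [ 0.05  0.23 -0.02]
```

{"name": "arm_command", "arguments": {"commands": [-0.0004, 0, 0, 0, 0, 0, 215, -0.0008, 0, 0, 0, 0, 0, 215, -0.0008, 0, 0, 0, 0, 0, 215, -0.0008, 0, 0, 0, 0, 0, 215]}}

```text
time_s: 16.42
position: [0.5883, 0.0705, 0.0462]
eef_rot: [0.0, 0.134, 0.991, -0.0]
wrist_force: [-1.7, 0.7, 1.5]
finger_gap: 0.0137
```

```bash
python3 -c "
from h import *
feel()"
```

```text
t 16.57 tcp plate mm [8.93 0.36] z 0.0462 F plate [-1.4 -0.2] 1.4 gap 0.0132 M [0.1  0.18 0.01]
```

{"name": "arm_command", "arguments": {"commands": [-0.0004, 0, 0, 0, 0, 0, 215, -0.0008, 0, 0, 0, 0, 0, 215, -0.0008, 0, 0, 0, 0, 0, 215, -0.0008, 0, 0, 0, 0, 0, 215]}}

```text
time_s: 16.9
position: [0.5891, 0.0703, 0.0462]
eef_rot: [-0.0, 0.135, 0.991, -0.0]
wrist_force: [-0.2, 0.6, 0.1]
finger_gap: 0.0134
```

```bash
python3 -c "
from h import *
feel()"
```

```text
t 17.05 tcp plate mm [9.73 0.34] z 0.0462 F plate [-0.8 -0.4] 0.4 gap 0.0136 M [ 0.06  0.2  -0.01]
```

{"name": "arm_command", "arguments": {"commands": [-0.0004, 0, 0, 0, 0, 0, 215, -0.0008, 0, 0, 0, 0, 0, 215, -0.0008, 0, 0, 0, 0, 0, 215, -0.0008, 0, 0, 0, 0, 0, 215]}}

```text
time_s: 17.38
position: [0.5897, 0.0701, 0.0462]
eef_rot: [-0.0, 0.135, 0.991, -0.0]
wrist_force: [-2.3, 0.1, 1.5]
finger_gap: 0.0132
```

```bash
python3 -c "
from h import *
feel()"
```

```text
t 17.53 tcp plate mm [10.4   0.33] z 0.0462 F plate [-1.7 -0.5] 1.6 gap 0.0133 M [ 0.13  0.36 -0.  ]
```

{"name": "arm_command", "arguments": {"commands": [-0.0003, 0, 0, 0, 0, 0, 215, -0.0006, 0, 0, 0, 0, 0, 215, -0.0006, 0, 0, 0, 0, 0, 215, -0.0006, 0, 0, 0, 0, 0, 215]}}

```text
time_s: 17.87
position: [0.5898, 0.0701, 0.0461]
eef_rot: [-0.001, 0.134, 0.991, -0.0]
wrist_force: [-4.1, 0.3, 4.0]
finger_gap: 0.0134
```

```bash
python3 -c "
from h import *
feel()"
```

```text
t 18.02 tcp plate mm [10.53  0.24] z 0.0461 F plate [-4.9 -0.1] 3.7 gap 0.0133 M [ 0.13  0.92 -0.01]
```

Solid contact at TCP x = 10.5 mm, 4.9 N. Ease sideways both ways under this light load and see whether it advances.

{"name": "arm_command", "arguments": {"commands": [0, -0.0004, 0, 0, 0, 0, 215, 0, -0.0008, 0, 0, 0, 0, 215, 0, -0.0008, 0, 0, 0, 0, 215, 0, -0.0008, 0, 0, 0, 0, 215]}}

```text
time_s: 18.35
position: [0.59, 0.0694, 0.0461]
eef_rot: [-0.0, 0.134, 0.991, -0.0]
wrist_force: [-3.8, 2.0, 2.2]
finger_gap: 0.0133
```

```bash
python3 -c "
from h import *
feel()"
```

```text
t 18.5 tcp plate mm [10.91 -0.37] z 0.0461 F plate [-4.8  0.7] 2.1 gap 0.0132 M [0.33 0.83 0.05]
```

{"name": "arm_command", "arguments": {"commands": [0, 0.0006, 0, 0, 0, 0, 215, 0, 0.0011, 0, 0, 0, 0, 215, 0, 0.0016, 0, 0, 0, 0, 215, 0, 0.0016, 0, 0, 0, 0, 215, 0, 0.0016, 0, 0, 0, 0, 215]}}

```text
time_s: 18.92
position: [0.5901, 0.0697, 0.046]
eef_rot: [-0.001, 0.135, 0.991, -0.001]
wrist_force: [-5.5, -0.8, 2.2]
finger_gap: 0.0134
```

```bash
python3 -c "
from h import *
feel()"
```

```text
t 19.07 tcp plate mm [10.88 -0.  ] z 0.046 F plate [-4.9 -2.6] 1.5 gap 0.0132 M [-0.19  0.98 -0.03]
```

{"name": "arm_command", "arguments": {"commands": [-0.0003, -0.0006, 0, 0, 0, 0, 215, -0.0006, -0.001, 0, 0, 0, 0, 215, -0.0006, -0.001, 0, 0, 0, 0, 215, -0.0006, -0.001, 0, 0, 0, 0, 215]}}

```text
time_s: 19.4
position: [0.5901, 0.0695, 0.046]
eef_rot: [-0.001, 0.135, 0.991, -0.001]
wrist_force: [-6.0, 0.8, 2.3]
finger_gap: 0.0134
```

```bash
python3 -c "
from h import *
feel()"
```

```text
t 19.55 tcp plate mm [10.98 -0.15] z 0.046 F plate [-6.3 -1.5] 3.5 gap 0.0134 M [ 0.19  1.12 -0.03]
```

{"name": "arm_command", "arguments": {"commands": [0, -0.0005, 0, 0, 0, 0, 215, 0, -0.001, 0, 0, 0, 0, 215, 0, -0.001, 0, 0, 0, 0, 215, 0, -0.001, 0, 0, 0, 0, 215]}}

```text
time_s: 19.88
position: [0.5901, 0.0694, 0.046]
eef_rot: [-0.001, 0.134, 0.991, -0.0]
wrist_force: [-4.6, 2.0, 2.8]
finger_gap: 0.0136
```

```bash
python3 -c "
from h import *
feel()"
```

```text
t 20.03 tcp plate mm [10.98 -0.28] z 0.046 F plate [-6.2  0.1] 1.1 gap 0.0133 M [ 0.43  1.05 -0.01]
```

Sideways 1 mm of command now moves it only 0.1 mm in either direction, with x unchanged: held by both faces. Press home to about 8 N, hold.

{"name": "arm_command", "arguments": {"commands": [-0.0003, 0.0004, 0, 0, 0, 0, 215, -0.0006, 0.0004, 0, 0, 0, 0, 215, -0.0008, 0.0004, 0, 0, 0, 0, 215, -0.0008, 0.0004, 0, 0, 0, 0, 215, -0.0008, 0.0004, 0, 0, 0, 0, 215, -0.0008, 0.0004, 0, 0, 0, 0, 215, -0.0008, 0.0004, 0, 0, 0, 0, 215, -0.0008, 0.0004, 0, 0, 0, 0, 215, -0.0008, 0.0004, 0, 0, 0, 0, 215]}}

```text
time_s: 20.78
position: [0.5902, 0.0694, 0.046]
eef_rot: [-0.002, 0.134, 0.991, -0.0]
wrist_force: [-7.0, 2.0, 4.5]
finger_gap: 0.0137
```

```bash
python3 -c "
from h import *
feel()"
```

```text
t 20.93 tcp plate mm [11.05 -0.22] z 0.046 F plate [-8.7  0. ] 4.8 gap 0.0134 M [0.35 1.4  0.  ]
```

{"name": "arm_command", "arguments": {"commands": [0.002, 0, 0, 0, 0, 0, 215, 0.006, 0, 0, 0, 0, 0, 215, 0.015, 0, 0, 0, 0, 0, 215, 0.03, 0, 0, 0, 0, 0, 215, 0.045, 0, 0, 0, 0, 0, 215, 0.045, 0, -0.03, 0, 0, 0, 215, 0.045, 0, -0.07, 0, 0, 0, 215, 0.045, 0, -0.11, 0, 0, 0, 0, 0.045, 0, -0.15, 0, 0, 0, 0, 0.045, 0, -0.15, 0, 0, 0, 0, 0.045, 0, -0.15, 0, 0, 0, 0, 0.045, 0, -0.15, 0, 0, 0, 0, 0.045, 0, -0.15, 0, 0, 0, 0, 0.045, 0, -0.15, 0, 0, 0, 0]}}

```text
time_s: 22.1
position: [0.5472, 0.0808, 0.1945]
eef_rot: [-0.001, 0.135, 0.991, -0.001]
wrist_force: [0.2, -0.5, 0.4]
finger_gap: 0.0853
```

```bash
python3 -c "
from h import *
p,w=look();a_=p['img'][150:350,180:380,::-1];cv2.imwrite('pics/w8.png',cv2.resize(a_,None,fx=3,fy=3,interpolation=cv2.INTER_CUBIC))
d=np.load('w1.npz')
for W,I in((d['w'],d['img']),(w,p['img'])):
    im=I.astype(int);q=plate(W);m=(im[...,0]>90)&(im[...,1]<80)&(im[...,2]<80)&(W[...,2]>.043)&(W[...,2]<.057)&(abs(q[...,0])<.1)&(abs(q[...,1])<.06)
    print('outer +x edge',np.percentile(1000*q[m][:,0],[1,50,99]).round(1))
    m=(W[...,2]>.055)&(W[...,2]<.068)&(im.sum(-1)<150)&(q[...,0]>.06)&(q[...,0]<.14)&(abs(q[...,1])<.05);print('knob',m.sum(),(1000*q[m].mean(0)).round(1))
"
```

```text
t 22.2 tcp plate mm [-33.1  -0.7] z 0.1948 F plate [-0.  -0.1] -0.2 gap 0.0857
top n 1056 z 0.0709 slopes deg [ 0.1 -0.3] centre mm [38.   0.5] r 17.8
V n 553 y extent [-34.7  35.2]
inner [63.6 63.2]
V y 0.2 seat x 37.9
outer +x edge [34.7 52.1 73.4]
knob 390 [85.5  0.2]
outer +x edge [33.7 44.9 72.8]
knob 522 [85.1 -0.1]
```

View pics/w8.png

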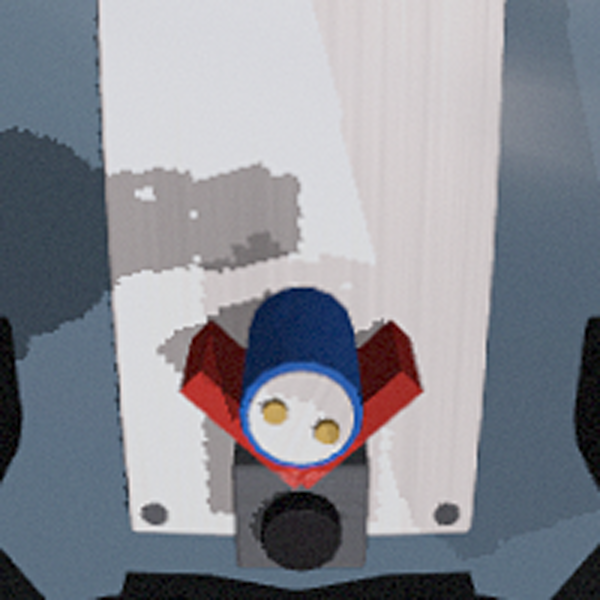

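The capacitor stands upright in the V at crop (300,410), centred on both red faces. Its centre measures (38.0, 0.5) mm against a seat of (37.9, 0.2), and the knob and V have not moved. Handing in.

```bash
python3 -c "
from h import *
print(job_done())"
```

```text
the job is handed in; nothing more can be done
None
```

The capacitor is standing in the red V, terminals up and released, and the job was handed in at about 22 s of robot time (limit 67 s).

**What I did:** I gripped the capacitor near its top, lifted it out of the tray and stood it on the plate in front of the V. During the first slide it leaned about 6° in the grip, so I let go, let it stand upright and re-gripped it on the centreline. I then pushed it in low from behind with the fingers slightly apart. It first caught slightly, short of the seat, and a small sideways shift let it move in the last 0.4 mm. I pressed it home at about 8.7 N for roughly half a second, below the 14 N at which the stop gives, then backed away.

**Last checks:**
- **Position:** the wrist camera puts the capacitor at plate (38.0, 0.5) mm, against a seat seen at (37.9, 0.2) mm. That agrees within the camera's error.
- **Upright:** the top is level to within about 0.3°.
- **Both faces:** when pushed sideways by command, it gave only about 0.1–0.4 mm in either direction and did not move forward.
- **V-stop:** the knob measured 85.5 mm along the plate before and 85.1 mm after, so it has not moved within measurement error.
- **Robot clear:** the arm was clear of everything, with the wrist force near zero.

I did not measure the spare, spool, flux, cleaner, driver or brush again at the end, but the arm was not driven near any of them. The overhead camera could not see the capacitor during the push because the arm was in the way, so I relied on force readings and one scene picture for that part.

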